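# Load a flanged bearing bush on the spindle stand and close its keeper

### The job

Load the flanged brass bush on the spindle stand for its run-out check: swing the red keeper clear of the spindle, then slide the bush, flange down, over the spindle nose and lower it all the way (do not let it drop down the shaft) until the flange sits flat on the shoulder. Then swing the keeper fully back, so that its slot closes round the neck of the spindle above the bush, and let go. Leave the post holder, mirror mount and small brass ring where they stand.

Things in the scene. Friction and masses are not known exactly. Their poses are not given: they have to be found in the camera images.
- spindle_stand: Fixed stand: black base plate 170 x 80 x 10 mm (x = -60 to +110 mm), on it a round table 68 mm wide with a bright scale ring (top 38 mm up) that carries the upright steel spindle, and an aluminium pivot pillar (17 mm wide, 82 mm high) at x = +60 mm, y = 0. Origin: on the spindle axis at the table top; z up; x from the spindle to the pillar.
- spindle_seat (a point): Point on the spindle axis at the level of the shoulder (a flat steel disc, 48 mm diameter, 45 mm over the table) on which the bush's flange must sit. Axes as the stand's.
- spindle_tip (a point): Top of the spindle nose, on its axis, 61.5 mm over the shoulder. From the shoulder up: shaft of 20 mm diameter to 33.5 mm (top edge chamfered), neck of 11 mm diameter to 45.5 mm, head of 20 mm diameter to 51.5 mm, then a cone narrowing to 9 mm diameter at the tip.
- keeper_pivot (a point): Point on the upright hinge axis at mid-thickness of the keeper's arm (85.5 mm over the table); its screw head stands 6 mm over the arm. The arm is a flat red plate 6 mm thick and 42 mm wide at its 15 mm slot, which opens to the stand's -y when closed. Its underside is 37.5 mm above the shoulder: it passes 1.5 mm over a fully seated bush and is blocked by one that is not.
- keeper (a joint): Angle of the red swing keeper, rad: 0 fully closed (arm over the spindle, along the stand's -x, its slot round the neck), 1.5 fully open; from above it opens clockwise, knob towards the stand's +y: at angle q the arm points from the pivot along (-cos q, sin q) in the stand's x, y. Light hinge (friction 0.03 N m), stays where it is left.
- keeper_knob (a point): Middle of the black knurled finger knob standing upright on the keeper's free end, 100 mm from the hinge axis: 15 mm diameter, from 91.5 to 115.5 mm over the table (the arm's top is at 88.5 mm); this point is 103.5 mm over the table.
- bush: Loose flanged brass bearing bush, 150 g or so: round flange 44 mm diameter and 6 mm thick below, sleeve 34 mm diameter above it, 36 mm high in all, through bore of 22.6 mm diameter for the 20 mm spindle. Stands on its flange on the table. Origin: centre of the flange's underside; z along the bore, up.
- post_holder: Black post holder with a bright thumbscrew, 25 x 37 x 50 mm, loose bystander near the bush (they may change places). Origin: centre of its underside.
- optic_mount: Black square mirror mount, 28 x 45 x 45 mm, loose bystander. Origin: centre of its underside.
- brass_ring: Small plain brass ring, 22 mm diameter, 17 mm high, too small for the spindle, loose bystander. Origin: centre of its underside.

How it is judged:
By the outcome, as a careful person would: the job done as asked, in the order asked, and still so for the second after the job is handed in, with the robot touching nothing.
It also fails if it takes over 64 s, if anything falls off the work surface, if the arm or the gripper's body presses on something with over 40 N, if the wrist force passes 120 N, or if a joint passes its speed limit or range.

### The arm

A 6-joint arm with a two-finger parallel gripper is mounted at the origin on a cart in front of the work surface, level with it; the furniture and walls round the work are solid. World frame = base frame: x ahead of the robot, y to its left, z up, the work surface at z = 0. Lengths are in m, angles in rad, forces in N, time in s.
With the tool pointing down it reaches from about 0.4 to 0.825 m from the base axis. Payload 7 kg.
Tool frame: the origin (TCP) lies on the centre line of the jaws, within the pads' length; the fingertips stand 22 mm ahead of it and the grasp point (between the pads) lies 3 mm ahead of it (arm.tcp_to_tips is the distance from the TCP to the fingertips, in m); z points along the fingers, y is the line along which they close (so a half turn about z gives the same grasp; the last joint's range is limited). The gripper opens to 88 mm and grips with 3 to 60 N. Pads are 19 mm wide; open, the fingers measure 130 mm over their backs; the gripper's body (78 mm by 193 mm) begins 47 mm behind the grasp point.
Start: joints at [1.454, 0.359, 0.012, 0, -1.224, -0.288], TCP at [0.266, 0.62, 0.249] pointing down, gripper open.
Joint ranges: [-3.07, 3.07], [-1.43, 2.12], [-1.02, 1.25], [-3.03, 1.67], [-3.05, -0], [-3.03, 3.03]. Speed limits (rad/s): [2.39, 2.39, 3.01, 3.14, 3.14, 3.14].

### API

Orientations are given as [roll, pitch, yaw] about the fixed x, y, z axes, in that order (R = Rz(yaw) Ry(pitch) Rx(roll)).
In Python, from station import arm gives the robot as it stands.
- The arm moves only by the tool jog_arm, never from a script. Its argument "targets" is a list of rows, each an object of numbers: "dx", "dy", "dz": the shift along the tool's x, y, z in mm; "rx", "ry", "rz": the turn, a rotation vector about the tool's x, y, z in rad; "gripper": the closure, from 0 (fully open) to 1 (shut). In form: [{"dx": .., "dy": .., "dz": .., "rx": .., "ry": .., "rz": .., "gripper": ..}, ...]. A call has exactly 8 rows; each row is the pose to reach, as a shift and turn from the pose commanded when the call began, along the tool's axes at that moment; what a row does not reach only later rows make up. A row lasts 1/12 s, in which the tool goes at most 41.7 mm and 7.16 degrees, less where a joint would pass 70% of its speed; a pose out of reach is approached as far as the arm can. A call with a gripper value outside its range is refused whole. The fingers move at their own pace and stop on an object; "force" is the grip in N (left out, the last holds). Time passes only in rows, so rows that repeat a pose let the fingers close, or fill a call up. It gives the time, the measured TCP pose, the force, the opening and the grip force at its end, in the units of the state.
- arm.get_state(): the state, without advancing time (a new reading comes with each control period).
- arm.grab_frame(name): name is "scene" or "top" or "wrist"; returns a dict with "frame" (420x560x3 uint8, red, green, blue), "z_map" (420x560 float32, m along the optical axis (not along the pixel's ray), 0 where there is no reading), "fx", "fy", "cx", "cy" (pixels), "distortion" ([k1, k2, p1, p2, k3] as OpenCV has them; the pictures are not rectified), "view" (4x4, takes a point from world to camera coordinates). Camera axes: x right, y down, z forward; pixel columns grow to the right and rows downward; lengths in m; the calibration is good to about 2 mm. A picture is of the moment at which its call begins.
- arm.job_done(): hands the job in; it is judged then, once.
The state is a dict: "t": time; "q": joint angles; "qd": joint speeds; "joint_efforts": joint torques, N m; "eef_pos": TCP position; "ee_rot": TCP orientation; "force": force on the tool from outside, world axes, zero at the start; "moment": the same for the moment, N m; "width": finger opening in m; "gripper_force": force on a finger pad.
Only numpy, scipy, OpenCV 4.12 (cv2) and the standard library are available. Lean on these libraries where they do the work, as an engineer would, in place of code of your own. Each camera call takes 0.05 s, during which the arm holds its last target. There are 200 camera calls.

## Working session

There is one attempt and no reset: what is moved stays moved. The work goes in short steps, Python scripts to look and compute and a tool call to move; the robot and the scene stay as the last step left them, time stands still between calls to the robot, and variables do not carry over. Pictures are saved under pics/ and viewed, at most 10 in all, crops included, and the job is handed in when it is done.

Besides the shell and the picture viewer there is one more tool, called after "Call:" as a command line: name --argument value ..., lists and objects as JSON in quotes. jog_arm: Moves the arm, as the interface text tells. Its arguments: {"type":"object","properties":{"targets":{"type":"array","items":{"type":"object","properties":{"dx":{"type":"number"},"dy":{"type":"number"},"dz":{"type":"number"},"rx":{"type":"number"},"ry":{"type":"number"},"rz":{"type":"number"},"gripper":{"type":"number"}}}},"force":{"type":"number"}},"required":["targets"]}

```bash
ls; mkdir -p pics
cat > h.py <<'E'
import numpy as np, cv2
from station import arm
def grab(n):
    f=arm.grab_frame(n); f['K']=np.array([[f['fx'],0,f['cx']],[0,f['fy'],f['cy']],[0,0,1.]]); f['D']=np.array(f['distortion'],float); f['view']=np.array(f['view']); return f
def save(f,name): cv2.imwrite('pics/'+name,f['frame'][:,:,::-1])
def ray(f,uv):
    p=cv2.undistortPoints(np.array(uv,float).reshape(-1,1,2),f['K'],f['D'])[:,0]
    R=f['view'][:3,:3];t=f['view'][:3,3]
    return -R.T@t, np.c_[p,np.ones(len(p))]@R
def onplane(f,uv,z):
    o,d=ray(f,uv); return o+d*((z-o[2])/d[:,2])[:,None]
def cloud(f):
    h,w=f['z_map'].shape; v,u=np.mgrid[:h,:w]
    o,d=ray(f,np.c_[u.ravel(),v.ravel()]); return (o+d*f['z_map'].reshape(-1,1)).reshape(h,w,3)
def proj(f,P):
    R=f['view'][:3,:3];t=f['view'][:3,3]
    return cv2.projectPoints(np.array(P,float).reshape(-1,3),cv2.Rodrigues(R)[0],t,f['K'],f['D'])[0][:,0]
E
python3 - <<'E'
from h import *
a=grab('scene');b=grab('top')
save(a,'s0.png');save(b,'t0.png')
np.savez('f0.npz',a=cloud(a),b=cloud(b))
s=arm.get_state();print(s); 
for f in(a,b): print(f['K'],f['D'],-f['view'][:3,:3].T@f['view'][:3,3])
E
```

```text
pics
{'t': 0.1, 'q': array([ 1.45409892e+00,  3.59314278e-01,  1.11351290e-02, -3.29852477e-04,
       -1.22411496e+00, -2.88123131e-01]), 'qd': array([-0.00041988, -0.00116878,  0.00280695,  0.00093678,  0.00046423,
        0.00113084]), 'joint_efforts': array([-1.74540037e-03, -5.84160948e+01,  2.93748629e+01,  7.01556712e+00,
        1.01400545e-02, -5.88023181e-05]), 'eef_pos': array([0.26569086, 0.62005124, 0.24770648]), 'ee_rot': array([ 3.14006850e+00, -1.28324163e-04, -4.04932752e-01]), 'force': array([-0.22784999,  0.85727897,  0.08823203]), 'moment': array([-0.06985782, -0.01355171, -0.01990387]), 'gripper_force': 0.0, 'width': 0.08760860710976773}
[[481.36665128   0.         277.9940911 ]
 [  0.         481.36665128 202.69350395]
 [  0.           0.           1.        ]] [-0.17104456  0.          0.          0.          0.        ] [-0.11347146 -0.63051621  0.54989397]
[[530.3237208    0.         281.90913993]
 [  0.         530.3237208  201.57933878]
 [  0.           0.           1.        ]] [-0.20605371  0.          0.          0.          0.        ] [ 0.27287099 -0.1113749   1.12545163]
```

View pics/s0.png

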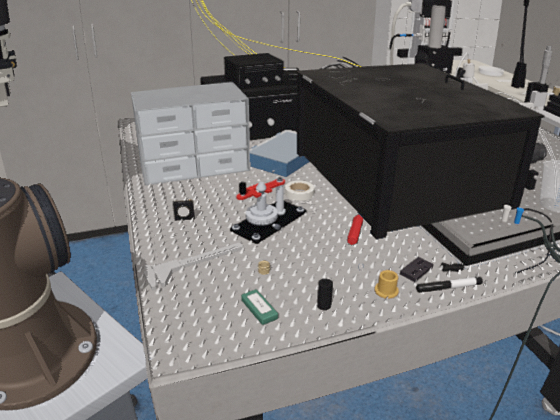

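View pics/t0.png

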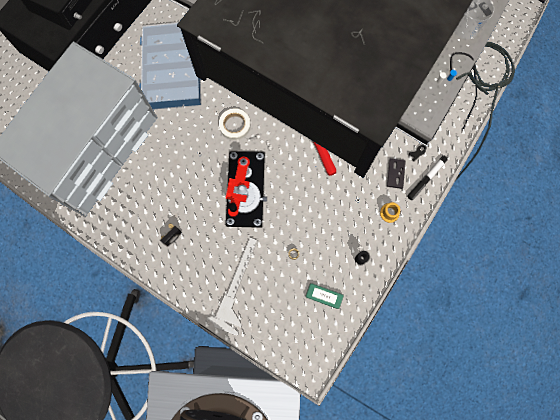

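The scene view shows the stand at about (268,215), the knob at (242,188) and the bush at (388,284), with the post holder beside it at (325,295). In the top view the pivot is near (243,161), the knob (232,210), the bush (391,211), the post holder (362,258) and the ring (293,254).

Run:
```python
from h import *
import pickle
for n in('scene','top'):
    f=grab(n);C=cloud(f);hsv=cv2.cvtColor(f['frame'],cv2.COLOR_RGB2HSV)
    print(n, 'table z', np.median(C[300:320,230:250,2]))
    H,S,V=hsv[...,0],hsv[...,1],hsv[...,2]
    win=dict(scene=dict(br=(360,410,255,305),red=(225,300,175,205),st=(225,310,170,245)),top=dict(br=(375,408,195,228),red=(222,256,145,220),st=(220,270,145,232)))[n]
    def msk(m,w):
        o=np.zeros_like(m);o[w[2]:w[3],w[0]:w[1]]=m[w[2]:w[3],w[0]:w[1]];return o
    for nm,m in(('brass',msk((H>12)&(H<32)&(S>110),win['br'])),('red',msk(((H<8)|(H>172))&(S>150)&(V>90),win['red']))):
        P=C[m];v,u=np.nonzero(m);z=P[:,2]
        print(nm,m.sum(),'uv',u.mean(),v.mean(),u.min(),u.max(),v.min(),v.max(),'z',np.percentile(z,[2,25,50,75,98]).round(3),'mean',P.mean(0).round(4))
        if nm=='red':
            Q=P[(z>.115)&(z<.14)]; Q=Q[:,:2] if len(Q) else P[:,:2]
            c=Q.mean(0);w,V2=np.linalg.eigh(np.cov((Q-c).T));print('axis',V2[:,1],c,np.ptp((Q-c)@V2,axis=0))
    if n=='top':
        print('bush top',onplane(f,[[391,211]],.036))
        m=msk((V<60),win['st']);P=C[m];P=P[(P[:,2]<.025)]
        r=cv2.minAreaRect((P[:,:2]*1000).astype(np.float32));print('base',r)
        w=win['st'];Z=C[w[2]:w[3],w[0]:w[1]].reshape(-1,3)
        for lo,hi in((.03,.044),(.075,.09),(.115,.123),(.123,.13),(.13,.15),(.15,.17)):
            q=Z[(Z[:,2]>lo)&(Z[:,2]<hi)];print(lo,hi,len(q),q.mean(0).round(4) if len(q) else '',(q.min(0).round(3),q.max(0).round(3)) if len(q) else'')
    x0,x1,y0,y1=win['st']; cv2.imwrite(f'pics/c_{n}.png',cv2.resize(f['frame'][y0-5:y1+5,x0-5:x1+5,::-1],None,fx=6,fy=6,interpolation=3))
```

```text
scene table z 0.0009874311741441821
brass 500 uv 387.0 284.28 375 397 270 297 z [0.004 0.011 0.024 0.033 0.038] mean [ 0.5053 -0.3422  0.0254]
red 265 uv 258.4 189.86037735849055 237 284 180 199 z [0.085 0.088 0.089 0.09  0.094] mean [ 0.5241 -0.0183  0.0908]
axis [-0.82788152 -0.56090302] [ 0.52412909 -0.01834618] [0.18880021 0.92401617]
top table z 0.0005671078495808057
brass 283 uv 389.74911660777383 212.07420494699647 380 400 202 222 z [0.001 0.006 0.022 0.034 0.039] mean [ 0.5119 -0.3327  0.0283]
red 596 uv 237.3020134228188 185.95469798657717 226 249 156 216 z [0.009 0.086 0.088 0.089 0.092] mean [ 0.5381 -0.0104  0.0852]
axis [-0.999956   -0.00938057] [ 0.53809118 -0.01037361] [0.13075484 0.35377108]
bush top [[ 0.51285263 -0.33382566  0.036     ]]
base ((553.400390625, -19.989120483398438), (169.40032958984375, 80.37240600585938), 1.2503775358200073)
0.03 0.044 287 [ 0.5231 -0.0331  0.0386] (array([ 0.495, -0.053,  0.03 ]), array([0.588, 0.01 , 0.044]))
0.075 0.09 484 [ 0.5371 -0.0116  0.0874] (array([ 0.475, -0.033,  0.076]), array([0.6  , 0.011, 0.09 ]))
0.115 0.123 22 [ 0.4896 -0.0054  0.1166] (array([ 0.485, -0.012,  0.115]), array([0.495, 0.   , 0.119]))
0.123 0.13 0  
0.13 0.15 0  
0.15 0.17 0
```

View pics/c_top.png

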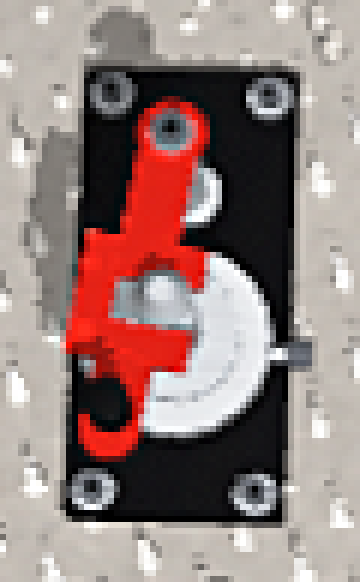

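The crop shows the pivot screw at about (243.4,161), the spindle tip at about (242,188) and the knob at about (232,210). The slot faces right, so the keeper stands slightly open. Next I check these points and the clearance round the bush.

Run:
```python
from h import *
f=grab('top');g=grab('scene')
print('pivot',onplane(f,[[243.4,161]],.0945),'tip',onplane(f,[[242,188]],.1065),'post',onplane(f,[[362,257]],.05),'ring',onplane(f,[[293,254]],.017))
for n,F in(('t',f),('s',g)):
    C=cloud(F).reshape(-1,3);C=C[(C[:,2]>.06)]
    d=np.hypot(C[:,0]-.513,C[:,1]+.333);i=np.argsort(d)[:2000];print(n,d[i[::250]].round(3),C[i[::250]].round(3))
    d=np.hypot(C[:,0]-.528,C[:,1]+.02);k=d>.13;i=np.argsort(np.where(k,d,9))[:1000];print(n,C[i[::200]].round(3))
    C=C[(C[:,0]>.4)&(C[:,0]<1.)&(C[:,1]<0)&(C[:,1]>-.6)&(C[:,2]>.2)];print('box',C.min(0),C.max(0))
# brass ring outlines of bush rays in both
```

```text
pivot [[ 0.5883377  -0.01987785  0.0945    ]] tip [[ 0.52862684 -0.02203608  0.1065    ]] post [[ 0.41041232 -0.27174671  0.05      ]] ring [[ 0.41396125 -0.13086389  0.017     ]]
t [0.087 0.099 0.106 0.113 0.121 0.127 0.133 0.138] [[ 0.575 -0.271  0.264]
 [ 0.593 -0.276  0.269]
 [ 0.592 -0.261  0.271]
 [ 0.618 -0.29   0.27 ]
 [ 0.614 -0.267  0.271]
 [ 0.613 -0.255  0.266]
 [ 0.607 -0.239  0.094]
 [ 0.649 -0.309  0.267]]
t [[ 0.665 -0.111  0.271]
 [ 0.684 -0.086  0.256]
 [ 0.694 -0.071  0.243]
 [ 0.686 -0.099  0.129]
 [ 0.678 -0.114  0.198]]
box [ 0.57396148 -0.45392342  0.20002343] [ 8.90957657e-01 -1.26678240e-05  2.75223370e-01]
s [0.085 0.091 0.093 0.094 0.096 0.097 0.1   0.104] [[ 0.573 -0.272  0.271]
 [ 0.578 -0.269  0.139]
 [ 0.585 -0.274  0.069]
 [ 0.589 -0.278  0.069]
 [ 0.589 -0.275  0.204]
 [ 0.582 -0.264  0.093]
 [ 0.584 -0.263  0.096]
 [ 0.585 -0.258  0.163]]
s [[ 0.672 -0.098  0.268]
 [ 0.668 -0.117  0.26 ]
 [ 0.7   -0.054  0.246]
 [ 0.679 -0.112  0.221]
 [ 0.69  -0.092  0.07 ]]
box [ 0.57269517 -0.45481338  0.20000205] [ 9.99949139e-01 -1.26611293e-04  2.94164123e-01]
```

```bash
python3 - <<'E'
from h import *
f=grab('top');C=cloud(f)
P=C.reshape(-1,3);P=P[(P[:,2]>.06)&(P[:,1]>.04)&(P[:,0]<.8)&(P[:,0]>.15)]
for a in np.arange(.05,.8,.05):
    q=P[(P[:,1]>a)&(P[:,1]<=a+.05)]
    if len(q)>5:print(round(a,2),len(q),'minx',np.percentile(q[:,0],2).round(3),'zmax',q[:,2].max().round(3))
def R(yaw): return np.array([[np.cos(yaw),np.sin(yaw),0],[np.sin(yaw),-np.cos(yaw),0],[0,0,-1]])
s=arm.get_state();print((R(-.405).T@(np.array([.490,-.0055,.25])-s['eef_pos'])*1000).round(1))
E
cat >> h.py <<'E'
from scipy.spatial.transform import Rotation as Ro
def shift(target,yaw=None):
    s=arm.get_state();r=Ro.from_euler('xyz',s['ee_rot']);d=r.inv().apply(np.array(target)-s['eef_pos'])*1000
    o=[d.round(1).tolist()]
    if yaw is not None: o.append((r.inv()*Ro.from_euler('xyz',[np.pi,0,yaw])).as_rotvec().round(3).tolist())
    print('t',round(s['t'],2),'pos',(s['eef_pos']*1000).round(1),'rot',np.round(s['ee_rot'],3),'move',o,'w',round(s['width']*1000,1),'F',np.round(s['force'],1)); return o
E
```

```text
0.05 1211 minx 0.765 zmax 0.274
0.1 112 minx 0.79 zmax 0.274
0.15 144 minx 0.698 zmax 0.202
0.2 2313 minx 0.617 zmax 0.205
0.25 3696 minx 0.525 zmax 0.206
0.3 4207 minx 0.479 zmax 0.205
0.35 2786 minx 0.493 zmax 0.205
0.4 1553 minx 0.522 zmax 0.205
0.45 110 minx 0.546 zmax 0.205
[452.7 486.9  -1.7]
```

Call:
jog_arm --targets '[{"dx":30,"dy":30},{"dx":60,"dy":62},{"dx":88,"dy":92},{"dx":116,"dy":124},{"dx":144,"dy":155,"rz":-0.1,"gripper":0.5},{"dx":172,"dy":186,"rz":-0.2,"gripper":0.5},{"dx":200,"dy":216,"rz":-0.26,"gripper":0.5},{"dx":228,"dy":246,"rz":-0.267,"gripper":0.5}]'

```text
invalid input at $.targets[0]: expected keys dx, dy, dz, rx, ry, rz, gripper
```

```bash
python3 -c "
from h import *
shift([.490,-.0055,.25],-.138)"
```

```text
t 0.35 pos [265.8 620.3 248.3] rot [ 3.141 -0.    -0.405] move [[452.5, 487.0, -1.4], [0.0, -0.0, -0.267]] w 87.7 F [-0.  -0.3 -0.2]
```

All keys are required in each row.

Call:
jog_arm --targets '[{"dx":30,"dy":30,"dz":0,"rx":0,"ry":0,"rz":0,"gripper":0},{"dx":58,"dy":62,"dz":0,"rx":0,"ry":0,"rz":0,"gripper":0},{"dx":86,"dy":92,"dz":0,"rx":0,"ry":0,"rz":0,"gripper":0},{"dx":114,"dy":123,"dz":0,"rx":0,"ry":0,"rz":-0.05,"gripper":0},{"dx":142,"dy":153,"dz":0,"rx":0,"ry":0,"rz":-0.1,"gripper":0},{"dx":170,"dy":183,"dz":0,"rx":0,"ry":0,"rz":-0.17,"gripper":0.2},{"dx":198,"dy":213,"dz":0,"rx":0,"ry":0,"rz":-0.22,"gripper":0.4},{"dx":226,"dy":243,"dz":0,"rx":0,"ry":0,"rz":-0.267,"gripper":0.5}]'

```text
t: 1.02
eef_pos: [0.3781, 0.3061, 0.2489]
ee_rot: [-3.141, -0.0, -0.135]
force: [1.6, -0.4, 0.5]
width: 0.0731
gripper_force: 0.0
```

```bash
python3 -c "
from h import *
shift([.490,-.0055,.25],-.138)"
```

```text
t 1.02 pos [378.1 306.1 248.9] rot [-3.141 -0.    -0.135] move [[152.8, 293.7, -1.3], [-0.001, -0.0, 0.003]] w 73.1 F [ 1.6 -0.4  0.5]
```

Call:
jog_arm --targets '[{"dx":20,"dy":36,"dz":0,"rx":0,"ry":0,"rz":0,"gripper":0.5},{"dx":40,"dy":72,"dz":0,"rx":0,"ry":0,"rz":0,"gripper":0.5},{"dx":60,"dy":108,"dz":0,"rx":0,"ry":0,"rz":0,"gripper":0.5},{"dx":80,"dy":144,"dz":0,"rx":0,"ry":0,"rz":0,"gripper":0.5},{"dx":99,"dy":180,"dz":0,"rx":0,"ry":0,"rz":0,"gripper":0.5},{"dx":118,"dy":216,"dz":0,"rx":0,"ry":0,"rz":0,"gripper":0.5},{"dx":136,"dy":252,"dz":15,"rx":0,"ry":0,"rz":0,"gripper":0.5},{"dx":151,"dy":285,"dz":30,"rx":0,"ry":0,"rz":0,"gripper":0.5}]'

```text
t: 1.68
eef_pos: [0.4894, 0.0032, 0.2195]
ee_rot: [-3.14, -0.003, -0.138]
force: [1.5, 0.4, -0.9]
width: 0.0438
gripper_force: 0.0
```

```bash
python3 -c "
from h import *
shift([.490,-.0055,.119],-.138)
w=grab('wrist');save(w,'w1.png')
print(proj(w,[[.490,-.0055,.1155],[.5883,-.0198,.0945],[.5285,-.021,.1065]]))
C=cloud(w);P=C.reshape(-1,3)
q=P[(P[:,2]>.105)&(P[:,2]<.125)&(abs(P[:,0]-.49)<.03)&(abs(P[:,1])<.03)];print(len(q),q.mean(0),q.min(0),q.max(0))
q=P[(P[:,2]>.1)&(P[:,2]<.115)&(abs(P[:,0]-.5285)<.02)&(abs(P[:,1]+.02)<.02)];print(len(q),q.mean(0),q.min(0),q.max(0))
"
```

```text
t 1.68 pos [489.4   3.2 219.5] rot [-3.14e+00 -3.00e-03 -1.38e-01] move [[1.4, 8.7, 100.5], [-0.002, -0.003, 0.0]] w 43.8 F [ 1.5  0.4 -0.9]
[[287.89676613 214.71175166]
 [289.09776709  91.58815759]
 [300.1030254  165.49233133]]
296 [ 0.48974193 -0.004344    0.11497386] [ 0.48005151 -0.01181197  0.10539056] [0.4962199  0.00339481 0.11840162]
296 [ 0.52808488 -0.01901872  0.10471756] [ 0.51934905 -0.02735238  0.10003329] [ 0.53623755 -0.01080519  0.10868946]
```

View pics/w1.png

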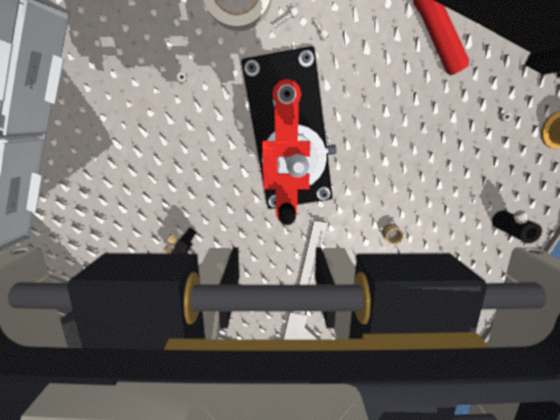

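The wrist view shows the knob at (287,213), 2 px from its prediction, and the pivot at (287,93). The positions hold, so I descend and cage the knob.

Call:
jog_arm --targets '[{"dx":1,"dy":8,"dz":20,"rx":0,"ry":0,"rz":0,"gripper":0.5},{"dx":1,"dy":8,"dz":45,"rx":0,"ry":0,"rz":0,"gripper":0.5},{"dx":1,"dy":8,"dz":70,"rx":0,"ry":0,"rz":0,"gripper":0.5},{"dx":1,"dy":8,"dz":90,"rx":0,"ry":0,"rz":0,"gripper":0.5},{"dx":1,"dy":8,"dz":101,"rx":0,"ry":0,"rz":0,"gripper":0.6},{"dx":1,"dy":8,"dz":101,"rx":0,"ry":0,"rz":0,"gripper":0.7},{"dx":1,"dy":8,"dz":101,"rx":0,"ry":0,"rz":0,"gripper":0.78},{"dx":1,"dy":8,"dz":101,"rx":0,"ry":0,"rz":0,"gripper":0.78}]' --force 5

```text
t: 2.4
eef_pos: [0.4889, -0.0028, 0.1185]
ee_rot: [-3.141, -0.001, -0.137]
force: [0.2, 0.3, -0.2]
width: 0.0233
gripper_force: 0.0
```

```bash
python3 -c "
from h import *
shift([.4895,-.0048,.118],-.138)"
```

```text
t 2.4 pos [488.9  -2.8 118.5] rot [-3.141e+00 -1.000e-03 -1.370e-01] move [[0.9, 1.9, 0.5], [-0.0, -0.001, 0.001]] w 23.3 F [ 0.2  0.3 -0.2]
```

Call:
jog_arm --targets '[{"dx":0.5,"dy":-10,"dz":0,"rx":0,"ry":0,"rz":0.1,"gripper":0.78},{"dx":2,"dy":-20,"dz":0,"rx":0,"ry":0,"rz":0.2,"gripper":0.78},{"dx":4.5,"dy":-29.5,"dz":0,"rx":0,"ry":0,"rz":0.3,"gripper":0.78},{"dx":8,"dy":-39,"dz":0,"rx":0,"ry":0,"rz":0.4,"gripper":0.78},{"dx":12,"dy":-48,"dz":0,"rx":0,"ry":0,"rz":0.5,"gripper":0.78},{"dx":17.5,"dy":-56.5,"dz":0,"rx":0,"ry":0,"rz":0.6,"gripper":0.78},{"dx":23.5,"dy":-64.5,"dz":0,"rx":0,"ry":0,"rz":0.7,"gripper":0.78},{"dx":30.5,"dy":-71.5,"dz":0,"rx":0,"ry":0,"rz":0.8,"gripper":0.78}]'

```text
t: 3.07
eef_pos: [0.529, 0.0644, 0.1191]
ee_rot: [-3.139, -0.0, -0.942]
force: [-0.2, -0.1, 0.9]
width: 0.0193
gripper_force: 0.2
```

Call:
jog_arm --targets '[{"dx":0.5,"dy":-10,"dz":0,"rx":0,"ry":0,"rz":0.1,"gripper":0.78},{"dx":2,"dy":-20,"dz":0,"rx":0,"ry":0,"rz":0.2,"gripper":0.78},{"dx":4.5,"dy":-29.5,"dz":0,"rx":0,"ry":0,"rz":0.3,"gripper":0.78},{"dx":8,"dy":-39,"dz":0,"rx":0,"ry":0,"rz":0.4,"gripper":0.78},{"dx":11,"dy":-45,"dz":0,"rx":0,"ry":0,"rz":0.47,"gripper":0.78},{"dx":13,"dy":-49,"dz":0,"rx":0,"ry":0,"rz":0.51,"gripper":0.78},{"dx":13,"dy":-49,"dz":0,"rx":0,"ry":0,"rz":0.51,"gripper":0.78},{"dx":13,"dy":-49,"dz":0,"rx":0,"ry":0,"rz":0.51,"gripper":0.6}]'

```text
t: 3.73
eef_pos: [0.5759, 0.0824, 0.1185]
ee_rot: [-3.14, 0.0, -1.446]
force: [-1.3, 0.0, 0.4]
width: 0.0222
gripper_force: 0.0
```

```bash
python3 -c "
from h import *
shift([.58,.08,.118],-1.46)
w=grab('top');C=cloud(w).reshape(-1,3)
q=C[(C[:,2]>.08)&(C[:,2]<.094)&(abs(C[:,0]-.55)<.1)&(C[:,1]<.12)&(C[:,1]>-.06)];print(len(q),q.mean(0),q.min(0),q.max(0))
"
```

```text
t 3.73 pos [575.9  82.4 118.5] rot [-3.14   0.    -1.446] move [[2.9, -3.8, 0.5], [-0.001, 0.0, 0.014]] w 22.2 F [-1.3  0.   0.4]
480 [0.58391312 0.01496461 0.08836173] [ 0.51954019 -0.02913627  0.08016384] [0.60381638 0.06256209 0.09390216]
```

Call:
jog_arm --targets '[{"dx":0,"dy":0,"dz":0,"rx":0,"ry":0,"rz":0,"gripper":0.5},{"dx":0,"dy":0,"dz":0,"rx":0,"ry":0,"rz":0,"gripper":0.5},{"dx":0,"dy":0,"dz":-20,"rx":0,"ry":0,"rz":0,"gripper":0.4},{"dx":0,"dy":0,"dz":-50,"rx":0,"ry":0,"rz":0,"gripper":0.3},{"dx":0,"dy":0,"dz":-85,"rx":0,"ry":0,"rz":0,"gripper":0.3},{"dx":0,"dy":0,"dz":-120,"rx":0,"ry":0,"rz":0,"gripper":0.3},{"dx":0,"dy":0,"dz":-155,"rx":0,"ry":0,"rz":0,"gripper":0.3},{"dx":0,"dy":0,"dz":-190,"rx":0,"ry":0,"rz":0,"gripper":0.3}]'

```text
t: 4.45
eef_pos: [0.5748, 0.0819, 0.3096]
ee_rot: [-3.141, 0.0, -1.447]
force: [0.5, 0.5, -0.7]
width: 0.0611
gripper_force: 0.0
```

```bash
python3 -c "
from h import *
shift([.513,-.333,.31],-2.54)"
```

```text
t 4.45 pos [574.8  81.9 309.6] rot [-3.141  0.    -1.447] move [[404.1, 112.6, -0.5], [-0.0, 0.0, 1.093]] w 61.1 F [ 0.5  0.5 -0.7]
```

Call:
jog_arm --targets '[{"dx":20,"dy":10,"dz":0,"rx":0,"ry":0,"rz":-0.12,"gripper":0.3},{"dx":46,"dy":20,"dz":0,"rx":0,"ry":0,"rz":-0.24,"gripper":0.3},{"dx":73,"dy":32,"dz":0,"rx":0,"ry":0,"rz":-0.36,"gripper":0.3},{"dx":100,"dy":44,"dz":0,"rx":0,"ry":0,"rz":-0.48,"gripper":0.3},{"dx":128,"dy":56,"dz":0,"rx":0,"ry":0,"rz":-0.6,"gripper":0.3},{"dx":156,"dy":68,"dz":0,"rx":0,"ry":0,"rz":-0.72,"gripper":0.3},{"dx":184,"dy":80,"dz":0,"rx":0,"ry":0,"rz":-0.84,"gripper":0.3},{"dx":212,"dy":92,"dz":0,"rx":0,"ry":0,"rz":-0.96,"gripper":0.3}]'

```text
t: 5.12
eef_pos: [0.5092, -0.1408, 0.3079]
ee_rot: [-3.141, -0.0, -0.481]
force: [0.9, 0.1, 0.4]
width: 0.0612
gripper_force: 0.0
```

```bash
python3 -c "
from h import *
shift([.46,-.37,.26],.6)"
```

```text
t 5.12 pos [ 509.2 -140.8  307.9] rot [-3.141 -0.    -0.481] move [[62.4, 225.9, 47.9], [-0.0, -0.001, -1.081]] w 61.2 F [0.9 0.1 0.4]
```

Call:
jog_arm --targets '[{"dx":8,"dy":28,"dz":0,"rx":0,"ry":0,"rz":-0.12,"gripper":0.3},{"dx":16,"dy":57,"dz":0,"rx":0,"ry":0,"rz":-0.24,"gripper":0.3},{"dx":24,"dy":86,"dz":0,"rx":0,"ry":0,"rz":-0.36,"gripper":0.3},{"dx":32,"dy":115,"dz":0,"rx":0,"ry":0,"rz":-0.48,"gripper":0.3},{"dx":40,"dy":144,"dz":8,"rx":0,"ry":0,"rz":-0.6,"gripper":0.3},{"dx":48,"dy":172,"dz":20,"rx":0,"ry":0,"rz":-0.72,"gripper":0.3},{"dx":56,"dy":200,"dz":33,"rx":0,"ry":0,"rz":-0.84,"gripper":0.3},{"dx":62,"dy":225,"dz":47,"rx":0,"ry":0,"rz":-0.96,"gripper":0.3}]'

```text
t: 5.78
eef_pos: [0.4589, -0.369, 0.2605]
ee_rot: [3.141, -0.001, 0.479]
force: [0.1, -0.5, -0.2]
width: 0.0612
gripper_force: 0.0
```

```bash
python3 -c "
from h import *
shift([.513,-.333,.033],.48)
w=grab('wrist');save(w,'w2.png')
print(proj(w,[[.513,-.333,.036],[.513,-.333,0]]))
hsv=cv2.cvtColor(w['frame'],cv2.COLOR_RGB2HSV);H,S,V=hsv[...,0],hsv[...,1],hsv[...,2]
C=cloud(w);m=(H>12)&(H<32)&(S>110)&(np.hypot(C[...,0]-.513,C[...,1]+.333)<.05)
P=C[m];print(m.sum(),np.percentile(P[:,2],[5,50,95]))
for lo,hi in((.002,.012),(.032,.042)):
    q=P[(P[:,2]>lo)&(P[:,2]<hi)];print(len(q),q[:,:2].min(0),q[:,:2].max(0),cv2.minEnclosingCircle((q[:,:2]*1000).astype(np.float32)))
"
```

```text
t 5.78 pos [ 458.9 -369.   260.5] rot [ 3.141e+00 -1.000e-03  4.790e-01] move [[64.5, -7.3, 227.5], [0.001, -0.001, -0.001]] w 61.2 F [ 0.1 -0.5 -0.2]
[[271.7569659  132.86952376]
 [272.20744051 131.77488872]]
2787 [0.00691667 0.33198565 0.33528642]
236 [ 0.4942887  -0.35606094] [ 0.53601218 -0.31445044] ((515.2644653320312, -335.3622131347656), 21.13958740234375)
375 [ 0.49891098 -0.35215324] [ 0.53193149 -0.31878408] ((515.27001953125, -335.2804870605469), 16.87474250793457)
```

View pics/w2.png

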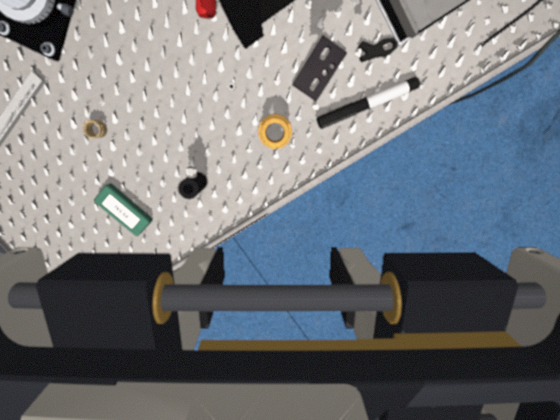

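The wrist view shows the bush ring at (275,131), giving (515.3, −335.3) with radii 21.1 and 16.9 mm, which match the given sizes. I descend onto it.

Call:
jog_arm --targets '[{"dx":20,"dy":-2,"dz":20,"rx":0,"ry":0,"rz":0,"gripper":0.3},{"dx":43,"dy":-4,"dz":48,"rx":0,"ry":0,"rz":0,"gripper":0.3},{"dx":60,"dy":-4.5,"dz":80,"rx":0,"ry":0,"rz":0,"gripper":0.3},{"dx":65.5,"dy":-4.5,"dz":115,"rx":0,"ry":0,"rz":0,"gripper":0.3},{"dx":65.5,"dy":-4.5,"dz":150,"rx":0,"ry":0,"rz":0,"gripper":0.3},{"dx":65.5,"dy":-4.5,"dz":180,"rx":0,"ry":0,"rz":0,"gripper":0.3},{"dx":65.5,"dy":-4.5,"dz":207,"rx":0,"ry":0,"rz":0,"gripper":0.3},{"dx":65.5,"dy":-4.5,"dz":227,"rx":0,"ry":0,"rz":0,"gripper":0.3}]'

```text
t: 6.5
eef_pos: [0.5145, -0.333, 0.0311]
ee_rot: [-3.14, 0.002, 0.473]
force: [-0.0, -0.7, -0.6]
width: 0.0611
gripper_force: 0.0
```

```bash
python3 -c "
from h import *
shift([.5153,-.3353,.033],.48)"
```

```text
t 6.5 pos [ 514.5 -333.    31.1] rot [-3.14e+00  2.00e-03  4.73e-01] move [[-0.4, 2.4, -1.9], [-0.002, 0.002, -0.007]] w 61.1 F [-0.  -0.7 -0.6]
```

Call:
jog_arm --targets '[{"dx":0,"dy":1.5,"dz":-1,"rx":0,"ry":0,"rz":0,"gripper":0.4},{"dx":0,"dy":1.5,"dz":-1,"rx":0,"ry":0,"rz":0,"gripper":0.5},{"dx":0,"dy":1.5,"dz":-1,"rx":0,"ry":0,"rz":0,"gripper":0.58},{"dx":0,"dy":1.5,"dz":-1,"rx":0,"ry":0,"rz":0,"gripper":0.65},{"dx":0,"dy":1.5,"dz":-1,"rx":0,"ry":0,"rz":0,"gripper":0.75},{"dx":0,"dy":1.5,"dz":-1,"rx":0,"ry":0,"rz":0,"gripper":0.75},{"dx":0,"dy":1.5,"dz":-1,"rx":0,"ry":0,"rz":0,"gripper":0.75},{"dx":0,"dy":1.5,"dz":-1,"rx":0,"ry":0,"rz":0,"gripper":0.75}]' --force 25

```text
t: 7.17
eef_pos: [0.5175, -0.3353, 0.0364]
ee_rot: [3.139, -0.002, 0.473]
force: [-0.2, 1.5, 7.2]
width: 0.0331
gripper_force: 25.0
```

```bash
python3 -c "
from h import *
shift([.5153,-.3353,.033],.48)"
```

```text
t 7.17 pos [ 517.5 -335.3   36.4] rot [ 3.139e+00 -2.000e-03  4.730e-01] move [[-1.9, -1.1, 3.4], [0.002, -0.002, -0.007]] w 33.1 F [-0.2  1.5  7.2]
```

Call:
jog_arm --targets '[{"dx":0,"dy":0,"dz":-5,"rx":0,"ry":0,"rz":0,"gripper":0.75},{"dx":0,"dy":0,"dz":-12,"rx":0,"ry":0,"rz":0,"gripper":0.75},{"dx":0,"dy":0,"dz":-25,"rx":0,"ry":0,"rz":0,"gripper":0.75},{"dx":0,"dy":0,"dz":-45,"rx":0,"ry":0,"rz":0,"gripper":0.75},{"dx":0,"dy":0,"dz":-70,"rx":0,"ry":0,"rz":0,"gripper":0.75},{"dx":0,"dy":0,"dz":-100,"rx":0,"ry":0,"rz":0,"gripper":0.75},{"dx":0,"dy":0,"dz":-130,"rx":0,"ry":0,"rz":0,"gripper":0.75},{"dx":0,"dy":0,"dz":-150,"rx":0,"ry":0,"rz":0,"gripper":0.75}]'

```text
t: 7.83
eef_pos: [0.5169, -0.3353, 0.1883]
ee_rot: [3.139, -0.002, 0.473]
force: [0.8, 0.2, -0.4]
width: 0.0332
gripper_force: 25.0
```

```bash
python3 -c "
from h import *
s=shift([.528,-.02,.19],.017)
p=arm.get_state()['eef_pos']
for n in('wrist','scene','top'):
    w=grab(n);save(w,'g_%s.png'%n)
    hsv=cv2.cvtColor(w['frame'],cv2.COLOR_RGB2HSV);H,S,V=hsv[...,0],hsv[...,1],hsv[...,2]
    C=cloud(w);m=(H>12)&(H<32)&(S>110)&(np.linalg.norm(C-p,axis=2)<.08)
    P=C[m];print(n,m.sum(), proj(w,[p]))
    if m.sum()>5:print(np.percentile(P,[2,50,98],axis=0).round(4))
"
```

```text
t 7.83 pos [ 516.9 -335.3  188.3] rot [ 3.139e+00 -2.000e-03  4.730e-01] move [[153.4, -275.7, -2.1], [0.002, -0.002, 0.456]] w 33.2 F [ 0.8  0.2 -0.4]
wrist 6333 [[279.02106483 279.6370051 ]]
[[ 0.5034 -0.3495  0.1575]
 [ 0.5303 -0.3297  0.1893]
 [ 0.5543 -0.3015  0.2628]]
scene 685 [[399.13806241 198.56850252]]
[[ 0.4939 -0.3577  0.1584]
 [ 0.5045 -0.3422  0.1803]
 [ 0.5294 -0.3234  0.2634]]
top 5 [[408.42275631 191.95843549]]
```

View pics/g_wrist.png

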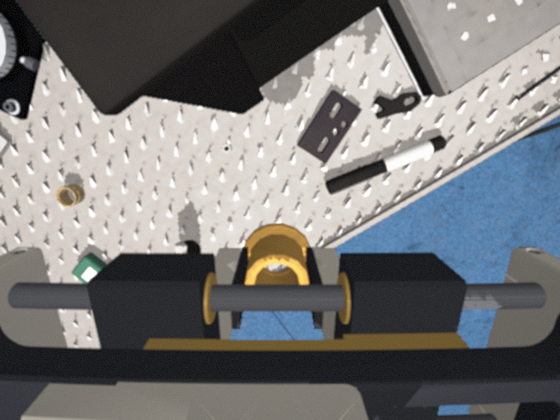

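The bush is held upright between the pads, with its flange and rim visible at (278,255). Next I measure its offset in the tool frame.

```bash
cat > held.py <<'E'
from h import *
s=arm.get_state();p=s['eef_pos'];r=Ro.from_euler('xyz',s['ee_rot'])
w=grab('wrist');hsv=cv2.cvtColor(w['frame'],cv2.COLOR_RGB2HSV);H,S,V=hsv[...,0],hsv[...,1],hsv[...,2]
C=cloud(w);T=r.inv().apply((C-p).reshape(-1,3)).reshape(C.shape)*1000
m=(H>12)&(H<32)&(S>110)&(np.linalg.norm(T,axis=2)<60)&(T[...,2]>-15)
P=T[m];print(len(P),np.histogram(P[:,2],bins=np.arange(-10,45,4)))
for lo,hi in((-8,0),(0,22),(22,30),(28,40)):
    q=P[(P[:,2]>lo)&(P[:,2]<hi)]
    if len(q)>10:
        print(lo,hi,len(q),'x',np.percentile(q[:,0],[1,50,99]).round(1),'y',np.percentile(q[:,1],[1,99]).round(1),'z',np.median(q[:,2]).round(1),cv2.minEnclosingCircle(q[:,:2].astype(np.float32)))
E
python3 held.py
```

```text
3261 (array([  0,   5, 920, 200, 194, 208, 260, 276, 231, 588, 378,   1,   0]), array([-10,  -6,  -2,   2,   6,  10,  14,  18,  22,  26,  30,  34,  38,
        42]))
-8 0 497 x [-2.3  7.3 13.9] y [-17.9  15.3] z -0.5 ((0.3473083972930908, -1.3435211181640625), 16.816692352294922)
0 22 1566 x [-13.4  10.   14.6] y [-18.   15.4] z 9.2 ((4.802367210388184, -1.0318855047225952), 18.817333221435547)
22 30 819 x [-13.9  11.1  18.5] y [-19.  16.] z 28.8 ((3.015770196914673, -1.3880586624145508), 19.2777042388916)
28 40 858 x [-14.   12.2  19.1] y [-19.2  16.5] z 29.9 ((3.1587653160095215, -1.2807931900024414), 19.358539581298828)
```

Call:
jog_arm --targets '[{"dx":-27,"dy":-14,"dz":0,"rx":0,"ry":0,"rz":0,"gripper":0.75},{"dx":-53,"dy":-27,"dz":0,"rx":0,"ry":0,"rz":0.06,"gripper":0.75},{"dx":-37,"dy":-58,"dz":0,"rx":0,"ry":0,"rz":0.12,"gripper":0.75},{"dx":-21,"dy":-89,"dz":0,"rx":0,"ry":0,"rz":0.2,"gripper":0.75},{"dx":-5,"dy":-120,"dz":0,"rx":0,"ry":0,"rz":0.28,"gripper":0.75},{"dx":11,"dy":-151,"dz":0,"rx":0,"ry":0,"rz":0.36,"gripper":0.75},{"dx":27,"dy":-182,"dz":0,"rx":0,"ry":0,"rz":0.42,"gripper":0.75},{"dx":43,"dy":-213,"dz":0,"rx":0,"ry":0,"rz":0.456,"gripper":0.75}]'

```text
t: 8.7
eef_pos: [0.4564, -0.1243, 0.1833]
ee_rot: [-3.142, 0.003, 0.012]
force: [1.2, 0.1, -0.6]
width: 0.033
gripper_force: 25.0
```

```bash
python3 -c "
from h import *
s=shift([.46,-.02,.19],.017)"
```

```text
t 8.7 pos [ 456.4 -124.3  183.3] rot [-3.142e+00  3.000e-03  1.200e-02] move [[4.9, -104.2, -6.7], [-0.0, 0.003, -0.005]] w 33.0 F [ 1.2  0.1 -0.6]
```

Call:
jog_arm --targets '[{"dx":1,"dy":-20,"dz":0,"rx":0,"ry":0,"rz":0,"gripper":0.75},{"dx":2,"dy":-45,"dz":0,"rx":0,"ry":0,"rz":0,"gripper":0.75},{"dx":3,"dy":-70,"dz":0,"rx":0,"ry":0,"rz":0,"gripper":0.75},{"dx":4,"dy":-90,"dz":0,"rx":0,"ry":0,"rz":0,"gripper":0.75},{"dx":4,"dy":-104,"dz":0,"rx":0,"ry":0,"rz":0,"gripper":0.75},{"dx":4,"dy":-104,"dz":0,"rx":0,"ry":0,"rz":0,"gripper":0.75},{"dx":4,"dy":-104,"dz":0,"rx":0,"ry":0,"rz":0,"gripper":0.75},{"dx":4,"dy":-104,"dz":0,"rx":0,"ry":0,"rz":0,"gripper":0.75}]'

```text
t: 9.37
eef_pos: [0.4595, -0.022, 0.1838]
ee_rot: [3.141, 0.002, 0.016]
force: [0.4, -0.7, -1.5]
width: 0.0328
gripper_force: 25.0
```

```bash
cat > spin.py <<'E'
from h import *
exec(open('held.py').read())
shift([.5283,-.0205,.16],.017)
save(w,'w3.png')
print('pred tip px',proj(w,[[.5283,-.0205,.1065],[.5883,-.0195,.0945]]))
for lo,hi in((.1025,.110),(.0965,.103),(.09,.1)):
    k=(C[...,2]>lo)&(C[...,2]<hi)&(np.hypot(C[...,0]-.5283,C[...,1]+.0205)<.02)
    q=T[k][:,:2].astype(np.float32)
    if len(q)>8:print(lo,len(q),'tool',cv2.minEnclosingCircle(q),q.mean(0),'px',np.argwhere(k).mean(0)[::-1])
y0,x0=110,200;cv2.imwrite('pics/w3c.png',cv2.resize(w['frame'][60:300,180:400,::-1],None,fx=2.5,fy=2.5))
E
python3 spin.py
```

```text
3228 (array([  0,   4, 908, 196, 191, 207, 259, 275, 240, 606, 342,   0,   0]), array([-10,  -6,  -2,   2,   6,  10,  14,  18,  22,  26,  30,  34,  38,
        42]))
-8 0 531 x [-2.5  6.8 13.5] y [-17.4  15.6] z -0.6 ((0.2934233546257019, -0.9362019896507263), 16.718202590942383)
0 22 1509 x [-13.9   9.8  14.1] y [-17.6  15.7] z 9.6 ((4.194972038269043, -0.6944001317024231), 18.839542388916016)
22 30 846 x [-14.3  10.3  17.6] y [-18.7  16.4] z 28.9 ((3.0681960582733154, -1.0348944664001465), 19.271873474121094)
28 40 844 x [-14.5  12.   18.7] y [-19.   16.9] z 29.8 ((3.28275990486145, -0.9652079343795776), 19.300012588500977)
t 9.42 pos [459.6 -22.2 184. ] rot [3.141e+00 1.000e-03 1.600e-02] move [[68.7, -0.7, 23.9], [0.0, 0.001, -0.001]] w 33.0 F [-0.1  0.1 -1.4]
pred tip px [[277.41454014 133.91078881]
 [277.41602605  42.99805387]]
0.1025 321 tool ((68.26847839355469, -1.4784189462661743), 7.410059452056885) [68.40832   -1.6910043] px [275.60124611 134.70716511]
0.0965 288 tool ((68.17082214355469, -1.814185380935669), 9.925371170043945) [68.446365  -1.8045431] px [275.47916667 134.22916667]
0.09 155 tool ((68.17082214355469, -1.814185380935669), 9.925371170043945) [68.54635   -1.7547966] px [275.55483871 133.98709677]
```

View pics/w3c.png

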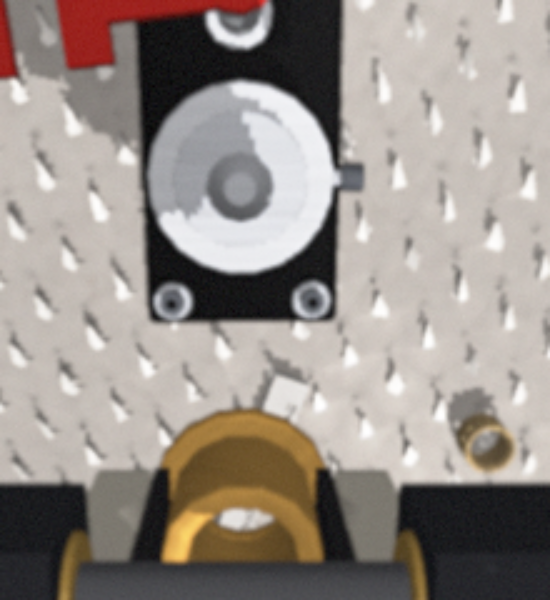

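The crop shows the spindle at about (276,134) in frame pixels, well clear, with the keeper open at upper left. In the same camera the spindle lies at tool (68.2, −1.7) and the bush at (−2.6, −1.0), so I move about (70.8, −1.0).

Call:
jog_arm --targets '[{"dx":20,"dy":0,"dz":0,"rx":0,"ry":0,"rz":0,"gripper":0.75},{"dx":45,"dy":-1,"dz":0,"rx":0,"ry":0,"rz":0,"gripper":0.75},{"dx":62,"dy":-1,"dz":8,"rx":0,"ry":0,"rz":0,"gripper":0.75},{"dx":71,"dy":-1,"dz":18,"rx":0,"ry":0,"rz":0,"gripper":0.75},{"dx":71,"dy":-1,"dz":28,"rx":0,"ry":0,"rz":0,"gripper":0.75},{"dx":71,"dy":-1,"dz":34,"rx":0,"ry":0,"rz":0,"gripper":0.75},{"dx":71,"dy":-1,"dz":34,"rx":0,"ry":0,"rz":0,"gripper":0.75},{"dx":71,"dy":-1,"dz":34,"rx":0,"ry":0,"rz":0,"gripper":0.75}]'

```text
t: 10.08
eef_pos: [0.53, -0.02, 0.1501]
ee_rot: [3.141, 0.002, 0.016]
force: [-0.7, -0.3, -2.0]
width: 0.0328
gripper_force: 25.0
```

Run:
```python
from h import *
shift([.5304,-.021,.150],.017)
f=grab('scene');m=f['frame'];cv2.imwrite('pics/s4.png',cv2.resize(m[140:250,220:320,::-1],None,fx=5,fy=5,interpolation=3))
w=grab('wrist');cv2.imwrite('pics/w4.png',cv2.resize(w['frame'][170:300,200:350,::-1],None,fx=4,fy=4))
for n,F in(('scene',f),('wrist',w)):
    hsv=cv2.cvtColor(F['frame'],cv2.COLOR_RGB2HSV);H,S,V=hsv[...,0],hsv[...,1],hsv[...,2]
    C=cloud(F);M=(H>12)&(H<32)&(S>110)&(np.hypot(C[...,0]-.53,C[...,1]+.02)<.04)&(C[...,2]<.17)
    P=C[M]*1000
    for lo,hi in((113,122),(122,152)):
        q=P[(P[:,2]>lo)&(P[:,2]<hi)]
        if len(q)>5: print(n,lo,len(q),np.percentile(q,[1,99],axis=0).round(1).tolist())
    v,u=np.nonzero(M);print('px',u.min(),u.max(),v.min(),v.max(), proj(F,[[.5283,-.0205,.1065],[.5283,-.0205,.0965]]).round(1).tolist())
```

```text
t 10.08 pos [530.  -20.  150.1] rot [3.141e+00 2.000e-03 1.600e-02] move [[0.4, 1.0, 0.1], [0.0, 0.002, -0.001]] w 32.8 F [-0.7 -0.3 -2. ]
scene 113 79 [[506.9, -41.6, 115.0], [536.6, -3.1, 121.6]]
scene 122 228 [[510.6, -36.8, 122.3], [541.3, -3.1, 151.6]]
px 251 271 160 230 [[260.7, 182.6], [260.8, 186.9]]
wrist 113 776 [[516.0, -37.7, 118.2], [549.1, 0.1, 122.0]]
wrist 122 2404 [[516.4, -35.4, 122.2], [544.7, -2.1, 151.8]]
px 243 310 177 284 [[279.1, 247.7], [279.0, 241.8]]
```

View pics/s4.png

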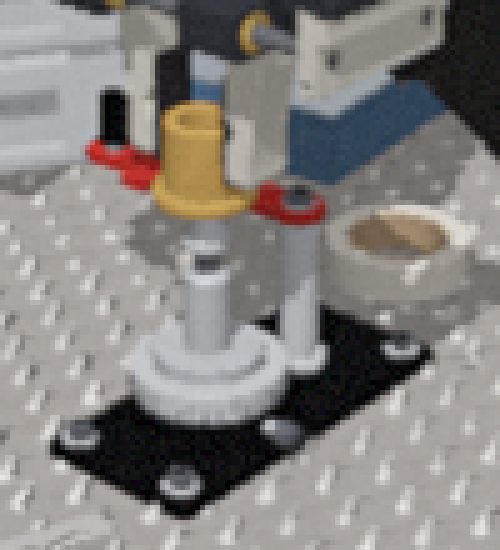

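The scene view shows the bush hanging over the spindle, with the flange centre at about 260.7 px and the shaft at about 261.5 px. That is within 1–2 mm, so I nudge slightly towards +x/−y and lower with force checks.

Call:
jog_arm --targets '[{"dx":0.7,"dy":1,"dz":2,"rx":0,"ry":0,"rz":0,"gripper":0.75},{"dx":0.7,"dy":1,"dz":6,"rx":0,"ry":0,"rz":0,"gripper":0.75},{"dx":0.7,"dy":1,"dz":10,"rx":0,"ry":0,"rz":0,"gripper":0.75},{"dx":0.7,"dy":1,"dz":14,"rx":0,"ry":0,"rz":0,"gripper":0.75},{"dx":0.7,"dy":1,"dz":18,"rx":0,"ry":0,"rz":0,"gripper":0.75},{"dx":0.7,"dy":1,"dz":21,"rx":0,"ry":0,"rz":0,"gripper":0.75},{"dx":0.7,"dy":1,"dz":24,"rx":0,"ry":0,"rz":0,"gripper":0.75},{"dx":0.7,"dy":1,"dz":26,"rx":0,"ry":0,"rz":0,"gripper":0.75}]'

```text
t: 10.85
eef_pos: [0.5316, -0.0205, 0.124]
ee_rot: [3.141, 0.001, 0.016]
force: [-0.5, -0.1, -2.0]
width: 0.033
gripper_force: 25.0
```

```bash
python3 -c "
from h import *
s=shift([.5304,-.021,.0805],.017);print(arm.get_state()['moment'].round(2))"
```

```text
t 10.85 pos [531.6 -20.5 124. ] rot [3.141e+00 1.000e-03 1.600e-02] move [[-1.2, 0.5, 43.5], [0.0, 0.001, -0.001]] w 33.0 F [-0.5 -0.1 -2. ]
[-0.04  0.04  0.07]
```

Call:
jog_arm --targets '[{"dx":0,"dy":0,"dz":3,"rx":0,"ry":0,"rz":0,"gripper":0.75},{"dx":0,"dy":0,"dz":7,"rx":0,"ry":0,"rz":0,"gripper":0.75},{"dx":0,"dy":0,"dz":10,"rx":0,"ry":0,"rz":0,"gripper":0.75},{"dx":0,"dy":0,"dz":13,"rx":0,"ry":0,"rz":0,"gripper":0.75},{"dx":0,"dy":0,"dz":16,"rx":0,"ry":0,"rz":0,"gripper":0.75},{"dx":0,"dy":0,"dz":18,"rx":0,"ry":0,"rz":0,"gripper":0.75},{"dx":0,"dy":0,"dz":20,"rx":0,"ry":0,"rz":0,"gripper":0.75},{"dx":0,"dy":0,"dz":20,"rx":0,"ry":0,"rz":0,"gripper":0.75}]'

```text
t: 11.52
eef_pos: [0.5316, -0.0205, 0.1041]
ee_rot: [3.141, 0.001, 0.016]
force: [-1.4, -0.4, -3.0]
width: 0.0335
gripper_force: 25.0
```

Call:
jog_arm --targets '[{"dx":0,"dy":0,"dz":2,"rx":0,"ry":0,"rz":0,"gripper":0.75},{"dx":0,"dy":0,"dz":5,"rx":0,"ry":0,"rz":0,"gripper":0.75},{"dx":0,"dy":0,"dz":8,"rx":0,"ry":0,"rz":0,"gripper":0.75},{"dx":0,"dy":0,"dz":11,"rx":0,"ry":0,"rz":0,"gripper":0.75},{"dx":0,"dy":0,"dz":13,"rx":0,"ry":0,"rz":0,"gripper":0.75},{"dx":0,"dy":0,"dz":15,"rx":0,"ry":0,"rz":0,"gripper":0.75},{"dx":0,"dy":0,"dz":17,"rx":0,"ry":0,"rz":0,"gripper":0.75},{"dx":0,"dy":0,"dz":17,"rx":0,"ry":0,"rz":0,"gripper":0.75}]'

```text
t: 12.18
eef_pos: [0.5316, -0.0205, 0.087]
ee_rot: [3.142, 0.001, 0.016]
force: [-2.2, -0.2, -2.6]
width: 0.0332
gripper_force: 25.0
```

Call:
jog_arm --targets '[{"dx":-0.5,"dy":0,"dz":1,"rx":0,"ry":0,"rz":0,"gripper":0.75},{"dx":-0.5,"dy":0,"dz":2,"rx":0,"ry":0,"rz":0,"gripper":0.75},{"dx":-0.5,"dy":0,"dz":3,"rx":0,"ry":0,"rz":0,"gripper":0.75},{"dx":-0.5,"dy":0,"dz":4,"rx":0,"ry":0,"rz":0,"gripper":0.75},{"dx":-0.5,"dy":0,"dz":4.5,"rx":0,"ry":0,"rz":0,"gripper":0.75},{"dx":-0.5,"dy":0,"dz":5,"rx":0,"ry":0,"rz":0,"gripper":0.75},{"dx":-0.5,"dy":0,"dz":5.5,"rx":0,"ry":0,"rz":0,"gripper":0.75},{"dx":-0.5,"dy":0,"dz":5.5,"rx":0,"ry":0,"rz":0,"gripper":0.75}]'

```text
t: 12.85
eef_pos: [0.5316, -0.0204, 0.0821]
ee_rot: [-3.142, -0.0, 0.016]
force: [-0.4, -0.4, -0.9]
width: 0.033
gripper_force: 25.0
```

Call:
jog_arm --targets '[{"dx":0,"dy":0,"dz":0.2,"rx":0,"ry":0,"rz":0,"gripper":0.75},{"dx":0,"dy":0,"dz":0.4,"rx":0,"ry":0,"rz":0,"gripper":0.75},{"dx":0,"dy":0,"dz":0.6,"rx":0,"ry":0,"rz":0,"gripper":0.75},{"dx":0,"dy":0,"dz":0.8,"rx":0,"ry":0,"rz":0,"gripper":0.75},{"dx":0,"dy":0,"dz":1,"rx":0,"ry":0,"rz":0,"gripper":0.75},{"dx":0,"dy":0,"dz":1,"rx":0,"ry":0,"rz":0,"gripper":0.75},{"dx":0,"dy":0,"dz":1,"rx":0,"ry":0,"rz":0,"gripper":0.75},{"dx":0,"dy":0,"dz":1,"rx":0,"ry":0,"rz":0,"gripper":0.75}]'

```text
t: 13.52
eef_pos: [0.5315, -0.0204, 0.0814]
ee_rot: [-3.142, -0.001, 0.016]
force: [-2.2, 0.7, 5.7]
width: 0.0329
gripper_force: 25.0
```

Call:
jog_arm --targets '[{"dx":0,"dy":0,"dz":0.4,"rx":0,"ry":0,"rz":0,"gripper":0.75},{"dx":0,"dy":0,"dz":0.4,"rx":0,"ry":0,"rz":0,"gripper":0.6},{"dx":0,"dy":0,"dz":0.4,"rx":0,"ry":0,"rz":0,"gripper":0.55},{"dx":0,"dy":0,"dz":0,"rx":0,"ry":0,"rz":0,"gripper":0.5},{"dx":0,"dy":0,"dz":0,"rx":0,"ry":0,"rz":0,"gripper":0.45},{"dx":0,"dy":0,"dz":0,"rx":0,"ry":0,"rz":0,"gripper":0.4},{"dx":0,"dy":0,"dz":0,"rx":0,"ry":0,"rz":0,"gripper":0.4},{"dx":0,"dy":0,"dz":0,"rx":0,"ry":0,"rz":0,"gripper":0.4}]'

```text
t: 14.18
eef_pos: [0.5313, -0.0205, 0.081]
ee_rot: [3.142, 0.0, 0.016]
force: [0.0, 0.2, 0.4]
width: 0.0523
gripper_force: 0.0
```

```bash
python3 -c "
from h import *
s=shift([.5304,-.021,.0805],.017)"
```

```text
t 14.18 pos [531.3 -20.5  81. ] rot [3.142 0.    0.016] move [[-0.9, 0.5, 0.5], [0.0, 0.0, -0.001]] w 52.3 F [0.  0.2 0.4]
```

Call:
jog_arm --targets '[{"dx":0,"dy":0,"dz":-15,"rx":0,"ry":0,"rz":0,"gripper":0.4},{"dx":0,"dy":0,"dz":-35,"rx":0,"ry":0,"rz":0,"gripper":0.4},{"dx":0,"dy":0,"dz":-60,"rx":0,"ry":0,"rz":0,"gripper":0.4},{"dx":-10,"dy":0,"dz":-85,"rx":0,"ry":0,"rz":0,"gripper":0.4},{"dx":-30,"dy":-10,"dz":-105,"rx":0,"ry":0,"rz":0,"gripper":0.4},{"dx":-45,"dy":-20,"dz":-120,"rx":0,"ry":0,"rz":0,"gripper":0.4},{"dx":-50,"dy":-30,"dz":-130,"rx":0,"ry":0,"rz":0,"gripper":0.4},{"dx":-50,"dy":-30,"dz":-130,"rx":0,"ry":0,"rz":0,"gripper":0.4}]'

```text
t: 14.85
eef_pos: [0.4811, 0.0098, 0.2137]
ee_rot: [-3.14, -0.005, 0.017]
force: [0.3, -0.1, 0.4]
width: 0.0527
gripper_force: 0.0
```

Run:
```python
from h import *
shift([.58,.08,.20],-1.45)
w=grab('wrist');cv2.imwrite('pics/w5.png',cv2.resize(w['frame'][0:240,100:420,::-1],None,fx=2.4,fy=2.4))
hsv=cv2.cvtColor(w['frame'],cv2.COLOR_RGB2HSV);H,S,V=hsv[...,0],hsv[...,1],hsv[...,2]
C=cloud(w)*1000;M=(H>12)&(H<32)&(S>110)&(np.hypot(C[...,0]-528,C[...,1]+20)<40)&(C[...,2]<120)
P=C[M];print(np.histogram(P[:,2],bins=np.arange(35,100,5)))
for lo,hi in((74,90),(46,58)):
    q=P[(P[:,2]>lo)&(P[:,2]<hi)];print(len(q),np.median(q,axis=0),cv2.minEnclosingCircle(q[:,:2].astype(np.float32)))
    A=np.c_[q[:,:2],np.ones(len(q))];print('slope',np.linalg.lstsq(A,q[:,2],rcond=None)[0])
k=(C[...,2]>105)&(C[...,2]<125)&(np.hypot(C[...,0]-578,C[...,1]-80)<25)
q=C[k];print('knob',len(q),q.mean(0) if len(q) else'',cv2.minEnclosingCircle(q[:,:2].astype(np.float32)) if len(q) else '')
```

```text
t 14.85 pos [481.1   9.8 213.7] rot [-3.14  -0.005  0.017] move [[100.1, -68.4, 14.3], [-0.005, -0.002, 1.467]] w 52.7 F [ 0.3 -0.1  0.4]
(array([  0,   0,   2, 300,  13,  18,  16,  17,  38, 476,   0,   0]), array([35, 40, 45, 50, 55, 60, 65, 70, 75, 80, 85, 90, 95]))
518 [533.53944383 -14.91943252  81.59636419] ((528.7557373046875, -19.345741271972656), 16.912769317626953)
slope [-1.80416393e-02 -1.63593220e-02  9.06947100e+01]
311 [540.84811955  -7.64890366  51.87376799] ((529.1304321289062, -19.097766876220703), 20.995494842529297)
slope [4.54528968e-03 7.91163323e-03 4.95976770e+01]
knob 425 [573.97303799  80.12090525 114.97438709] ((574.1710205078125, 81.18748474121094), 8.197154998779297)
```

View pics/w5.png

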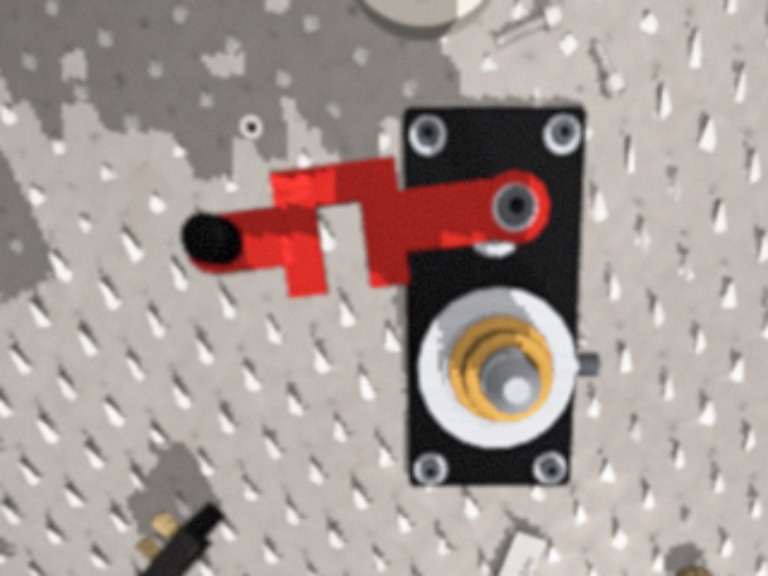

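The view shows the bush seated (rim at z≈81.6, flange top ≈51.9 mm, both level). The knob is at crop (212,240), which is world (574, 80). I go back to the knob.

Call:
jog_arm --targets '[{"dx":15,"dy":-15,"dz":0,"rx":0,"ry":0,"rz":0.12,"gripper":0.5},{"dx":35,"dy":-30,"dz":0,"rx":0,"ry":0,"rz":0.24,"gripper":0.5},{"dx":55,"dy":-45,"dz":0,"rx":0,"ry":0,"rz":0.36,"gripper":0.5},{"dx":75,"dy":-58,"dz":0,"rx":0,"ry":0,"rz":0.48,"gripper":0.5},{"dx":88,"dy":-66,"dz":0,"rx":0,"ry":0,"rz":0.6,"gripper":0.5},{"dx":94,"dy":-69,"dz":0,"rx":0,"ry":0,"rz":0.72,"gripper":0.5},{"dx":94,"dy":-69,"dz":10,"rx":0,"ry":0,"rz":0.84,"gripper":0.5},{"dx":94,"dy":-69,"dz":20,"rx":0,"ry":0,"rz":0.96,"gripper":0.5}]'

```text
t: 15.57
eef_pos: [0.5745, 0.0791, 0.1893]
ee_rot: [3.14, 0.0, -0.95]
force: [-0.8, -1.1, -0.2]
width: 0.0442
gripper_force: 0.0
```

Call:
jog_arm --targets '[{"dx":0,"dy":0,"dz":0,"rx":0,"ry":0,"rz":0.12,"gripper":0.5},{"dx":0,"dy":0,"dz":0,"rx":0,"ry":0,"rz":0.24,"gripper":0.5},{"dx":0,"dy":0,"dz":10,"rx":0,"ry":0,"rz":0.36,"gripper":0.5},{"dx":0,"dy":0,"dz":20,"rx":0,"ry":0,"rz":0.45,"gripper":0.5},{"dx":0,"dy":0,"dz":20,"rx":0,"ry":0,"rz":0.487,"gripper":0.5},{"dx":0,"dy":0,"dz":20,"rx":0,"ry":0,"rz":0.487,"gripper":0.5},{"dx":0,"dy":0,"dz":20,"rx":0,"ry":0,"rz":0.487,"gripper":0.5},{"dx":0,"dy":0,"dz":20,"rx":0,"ry":0,"rz":0.487,"gripper":0.5}]'

```text
t: 16.23
eef_pos: [0.574, 0.0789, 0.1706]
ee_rot: [3.141, -0.0, -1.429]
force: [0.2, -0.4, -0.0]
width: 0.0439
gripper_force: 0.0
```

```bash
python3 -c "
from h import *
s=shift([.5743,.080,.118],-1.431)"
```

```text
t 16.23 pos [574.   78.9 170.6] rot [ 3.141 -0.    -1.429] move [[-1.0, -0.5, 52.6], [0.0, -0.0, 0.002]] w 43.9 F [ 0.2 -0.4 -0. ]
```

Call:
jog_arm --targets '[{"dx":-1,"dy":-0.5,"dz":10,"rx":0,"ry":0,"rz":0,"gripper":0.5},{"dx":-1,"dy":-0.5,"dz":25,"rx":0,"ry":0,"rz":0,"gripper":0.5},{"dx":-1,"dy":-0.5,"dz":40,"rx":0,"ry":0,"rz":0,"gripper":0.5},{"dx":-1,"dy":-0.5,"dz":52,"rx":0,"ry":0,"rz":0,"gripper":0.5},{"dx":-1,"dy":-0.5,"dz":52.5,"rx":0,"ry":0,"rz":0,"gripper":0.6},{"dx":-1,"dy":-0.5,"dz":52.5,"rx":0,"ry":0,"rz":0,"gripper":0.7},{"dx":-1,"dy":-0.5,"dz":52.5,"rx":0,"ry":0,"rz":0,"gripper":0.78},{"dx":-1,"dy":-0.5,"dz":52.5,"rx":0,"ry":0,"rz":0,"gripper":0.78}]' --force 5

```text
t: 16.9
eef_pos: [0.5747, 0.0805, 0.1194]
ee_rot: [-3.14, 0.0, -1.43]
force: [-0.4, -0.1, -0.6]
width: 0.023
gripper_force: 0.0
```

Call:
jog_arm --targets '[{"dx":0.5,"dy":10,"dz":0,"rx":0,"ry":0,"rz":-0.1,"gripper":0.78},{"dx":2,"dy":20,"dz":0,"rx":0,"ry":0,"rz":-0.2,"gripper":0.78},{"dx":4.5,"dy":29.5,"dz":0,"rx":0,"ry":0,"rz":-0.3,"gripper":0.78},{"dx":8,"dy":39,"dz":0,"rx":0,"ry":0,"rz":-0.4,"gripper":0.78},{"dx":12,"dy":48,"dz":0,"rx":0,"ry":0,"rz":-0.5,"gripper":0.78},{"dx":17.5,"dy":56.5,"dz":0,"rx":0,"ry":0,"rz":-0.6,"gripper":0.78},{"dx":23.5,"dy":64.5,"dz":0,"rx":0,"ry":0,"rz":-0.7,"gripper":0.78},{"dx":30.5,"dy":71.5,"dz":0,"rx":0,"ry":0,"rz":-0.8,"gripper":0.78}]'

```text
t: 17.57
eef_pos: [0.5077, 0.0402, 0.1196]
ee_rot: [-3.14, -0.001, -0.625]
force: [0.7, 0.5, 0.1]
width: 0.0194
gripper_force: 0.2
```

Call:
jog_arm --targets '[{"dx":0.5,"dy":9,"dz":0,"rx":0,"ry":0,"rz":-0.09,"gripper":0.78},{"dx":1.5,"dy":18,"dz":0,"rx":0,"ry":0,"rz":-0.18,"gripper":0.78},{"dx":3.5,"dy":26.5,"dz":0,"rx":0,"ry":0,"rz":-0.27,"gripper":0.78},{"dx":6,"dy":34.5,"dz":0,"rx":0,"ry":0,"rz":-0.35,"gripper":0.78},{"dx":9,"dy":42,"dz":0,"rx":0,"ry":0,"rz":-0.43,"gripper":0.78},{"dx":12,"dy":48,"dz":0,"rx":0,"ry":0,"rz":-0.5,"gripper":0.78},{"dx":15,"dy":53,"dz":0,"rx":0,"ry":0,"rz":-0.56,"gripper":0.78},{"dx":17.5,"dy":56.5,"dz":0,"rx":0,"ry":0,"rz":-0.6,"gripper":0.78}]'

```text
t: 18.23
eef_pos: [0.4887, -0.0161, 0.1195]
ee_rot: [-3.141, -0.002, -0.027]
force: [0.2, 0.8, 0.1]
width: 0.0191
gripper_force: 0.2
```

```bash
python3 -c "
from h import *
s=shift([.4883,-.0218,.118],.02)"
```

```text
t 18.23 pos [488.7 -16.1 119.5] rot [-3.141e+00 -2.000e-03 -2.700e-02] move [[-0.2, 5.7, 1.5], [-0.001, -0.002, -0.047]] w 19.1 F [0.2 0.8 0.1]
```

Call:
jog_arm --targets '[{"dx":0,"dy":1.5,"dz":0,"rx":0,"ry":0,"rz":-0.015,"gripper":0.78},{"dx":0,"dy":3,"dz":0,"rx":0,"ry":0,"rz":-0.03,"gripper":0.78},{"dx":0,"dy":4.5,"dz":0,"rx":0,"ry":0,"rz":-0.047,"gripper":0.78},{"dx":0,"dy":5.5,"dz":0,"rx":0,"ry":0,"rz":-0.047,"gripper":0.78},{"dx":0,"dy":6.5,"dz":0,"rx":0,"ry":0,"rz":-0.047,"gripper":0.78},{"dx":0,"dy":7.5,"dz":0,"rx":0,"ry":0,"rz":-0.047,"gripper":0.78},{"dx":0,"dy":8,"dz":0,"rx":0,"ry":0,"rz":-0.047,"gripper":0.78},{"dx":0,"dy":8,"dz":0,"rx":0,"ry":0,"rz":-0.047,"gripper":0.78}]'

```text
t: 18.9
eef_pos: [0.4882, -0.0236, 0.1185]
ee_rot: [-3.141, -0.0, 0.016]
force: [-0.8, 2.9, 0.6]
width: 0.0194
gripper_force: 1.1
```

Call:
jog_arm --targets '[{"dx":0,"dy":0.5,"dz":0,"rx":0,"ry":0,"rz":0,"gripper":0.78},{"dx":0,"dy":1,"dz":0,"rx":0,"ry":0,"rz":0,"gripper":0.78},{"dx":0,"dy":1.5,"dz":0,"rx":0,"ry":0,"rz":0,"gripper":0.78},{"dx":0,"dy":1.5,"dz":0,"rx":0,"ry":0,"rz":0,"gripper":0.78},{"dx":0,"dy":1.5,"dz":0,"rx":0,"ry":0,"rz":0,"gripper":0.78},{"dx":0,"dy":1.5,"dz":0,"rx":0,"ry":0,"rz":0,"gripper":0.78},{"dx":0,"dy":1.5,"dz":0,"rx":0,"ry":0,"rz":0,"gripper":0.78},{"dx":0,"dy":1.5,"dz":0,"rx":0,"ry":0,"rz":0,"gripper":0.78}]'

```text
t: 19.57
eef_pos: [0.4882, -0.0241, 0.1185]
ee_rot: [-3.14, -0.001, 0.016]
force: [-2.1, 9.8, 1.3]
width: 0.0194
gripper_force: 4.9
```

The keeper is against its stop (force rises to 10 N with no further travel). I ease off, open and lift away.

Call:
jog_arm --targets '[{"dx":0,"dy":-1,"dz":0,"rx":0,"ry":0,"rz":0,"gripper":0.78},{"dx":0,"dy":-2,"dz":0,"rx":0,"ry":0,"rz":0,"gripper":0.7},{"dx":0,"dy":-2,"dz":0,"rx":0,"ry":0,"rz":0,"gripper":0.6},{"dx":0,"dy":-2,"dz":0,"rx":0,"ry":0,"rz":0,"gripper":0.5},{"dx":0,"dy":-2,"dz":0,"rx":0,"ry":0,"rz":0,"gripper":0.5},{"dx":0,"dy":-2,"dz":0,"rx":0,"ry":0,"rz":0,"gripper":0.5},{"dx":0,"dy":-2,"dz":-10,"rx":0,"ry":0,"rz":0,"gripper":0.5},{"dx":0,"dy":-2,"dz":-30,"rx":0,"ry":0,"rz":0,"gripper":0.5}]'

```text
t: 20.23
eef_pos: [0.4865, -0.0239, 0.1468]
ee_rot: [3.14, 0.005, 0.016]
force: [-0.1, 0.6, -0.4]
width: 0.0437
gripper_force: 0.0
```

Call:
jog_arm --targets '[{"dx":0,"dy":0,"dz":-20,"rx":0,"ry":0,"rz":0,"gripper":0.5},{"dx":-10,"dy":0,"dz":-40,"rx":0,"ry":0,"rz":0,"gripper":0.5},{"dx":-20,"dy":0,"dz":-60,"rx":0,"ry":0,"rz":0,"gripper":0.5},{"dx":-30,"dy":0,"dz":-75,"rx":0,"ry":0,"rz":0,"gripper":0.5},{"dx":-30,"dy":0,"dz":-80,"rx":0,"ry":0,"rz":0,"gripper":0.5},{"dx":-30,"dy":0,"dz":-80,"rx":0,"ry":0,"rz":0,"gripper":0.5},{"dx":-30,"dy":0,"dz":-80,"rx":0,"ry":0,"rz":0,"gripper":0.5},{"dx":-30,"dy":0,"dz":-80,"rx":0,"ry":0,"rz":0,"gripper":0.5}]'

```text
t: 20.9
eef_pos: [0.4579, -0.0239, 0.2275]
ee_rot: [3.141, 0.002, 0.016]
force: [0.3, 0.4, -0.0]
width: 0.0436
gripper_force: 0.0
```

Run:
```python
from h import *
shift([.49,-.02,.2])
w=grab('wrist');cv2.imwrite('pics/w6.png',cv2.resize(w['frame'][0:240,180:380,::-1],None,fx=2.4,fy=2.4))
C=cloud(w)*1000
k=(C[...,2]>108)&(C[...,2]<125)&(np.hypot(C[...,0]-488,C[...,1]+20)<25)
q=C[k];print('knob',len(q),q.mean(0) if len(q) else'')
```

```text
t 20.9 pos [457.9 -23.9 227.5] rot [3.141e+00 2.000e-03 1.600e-02] move [[32.2, -3.4, 27.5]] w 43.6 F [ 0.3  0.4 -0. ]
knob 274 [488.19865358 -20.1258658  115.64929923]
```

View pics/w6.png

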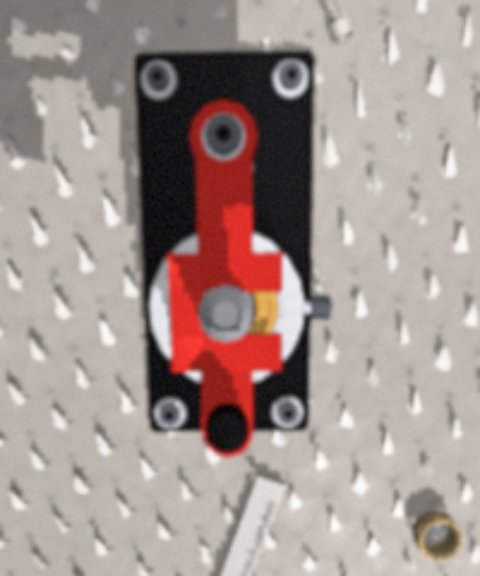

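The keeper is closed: pivot (223,135), spindle (225,312) and knob (227,428) lie in line in the crop. The slot is round the neck, with the brass bush showing below it.

```bash
python3 -c "
from station import arm
print(arm.job_done())"
```

```text
the job is handed in; nothing more can be done
None
```

The bush is seated flange-down on the spindle shoulder, the keeper is fully closed round the neck and let go, and the job was handed in at about 21 s.

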